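# Seat the blue tube and start the block heater

### The arm

A 6-joint arm with a two-finger parallel gripper is mounted at the origin on the work surface. World frame = base frame: x ahead of the robot, y to its left, z up, the work surface at z = 0. Lengths are in m, angles in rad, forces in N, time in s.
With the tool pointing down it reaches from about 0.35 to 0.775 m from the base axis. Payload 5.5 kg.
Tool frame: the origin (TCP) lies at the very end of the fingers, on their centre line; the grasp point (between the pads) lies 19 mm behind it; z points along the fingers, y is the line along which they close (so a half turn about z gives the same grasp; the last joint's range is limited). The gripper opens to 85 mm and grips with 20 to 120 N. Pads are 22 mm wide; open, the fingers measure 114 mm over their backs; the gripper's body (76 mm by 85 mm) begins 54 mm behind the grasp point. The pads swing forward as they close: fully open they stand 13 mm farther back than shut.
Start: joints at [1.125, 0.313, 0.046, 1.304, 0, 1.431], TCP at [0.173, 0.548, 0.231] pointing down, gripper open.
Joint ranges: [-2.76, 2.76], [-0.86, 1.69], [-1.03, 1.26], [-2.2, 2.34], [-1.47, 1.5], [-3.14, 3.14]. Speed limits (rad/s): [2.57, 2.57, 3.14, 3.14, 3.14, 3.14].

### API

Orientations are given as a unit quaternion [w, x, y, z].
In Python, from workcell import env, imaging, ticket gives the robot as it stands. The module is installed in compiled form; this text tells all that it offers.
- The arm moves only by the tool apply_moves, never from a script. Its argument "rows" is a list of rows, each an object with "xyz": the shift along the tool's x, y, z in mm, a list of three; "turn": the turn, a rotation vector about the tool's x, y, z in rad, a list of three; "grip": the opening, from 0 (shut) to 1 (fully open). A call has 1 to 12 rows; each row is the pose to reach, as a shift and turn from the pose commanded when the call began, along the tool's axes at that moment; what a row does not reach only later rows make up. A row lasts 1/12 s, in which the tool goes at most 41.7 mm and 7.16 degrees, less where a joint would pass 70% of its speed; a pose out of reach is approached as far as the arm can. A call with a gripper value outside its range is refused whole. The fingers move at their own pace and stop on an object; "force" is the grip in N (left out, the last holds). Time passes only in rows, so rows that repeat a pose let the fingers close. It gives the time, the measured TCP pose, the force, the opening and the grip force at its end, in the units of the state.
- env.get_state(): the state, without advancing time (a new reading comes with each control period).
- imaging.read_camera(name): name is "side" or "top"; returns a dict with "color" (480x640x3 uint8, blue, green, red), "z_map" (480x640 float32, m along the optical axis (not along the pixel's ray), 0 where there is no reading), "camera_matrix" (3x3 intrinsics, pixels), "view" (4x4, takes a point from world to camera coordinates). Camera axes: x right, y down, z forward; pixel columns grow to the right and rows downward; lengths in m; the calibration is good to about 2 mm. A picture is of the moment at which its call begins.
- ticket.hand_in(): hands the job in; it is judged then, once.
The state is a dict: "clock": time; "joint_pos": joint angles; "qvel": joint speeds; "tau": joint torques, N m; "tcp_pos": TCP position; "orientation": TCP orientation; "wrist_force": force on the tool from outside, world axes, zero at the start; "ft_torque": the same for the moment, N m; "finger_gap": finger opening in m; "grip_force": force on a finger pad.
Only numpy, scipy, OpenCV 4.12 (cv2) and the standard library are available. Lean on these libraries where they do the work, as an engineer would, in place of code of your own. Each camera call takes 0.05 s, during which the arm holds its last target. There are 200 camera calls.

### The job

With the fingertips, push the blue-capped tube, which is standing proud, gently down until it is fully home in the heater's block; then press the green start key all the way down, let it come back up, and withdraw. Nothing needs gripping: lift nothing, and leave the other tubes, the other keys and everything else on the bench alone.

Things in the scene. Friction and masses are not known exactly. Their poses are not given: they have to be found in the camera images.
- heater: White block heater, fixed. 240 (x) by 290 (y) by 95 mm; origin at the centre of its underside on the bench, z up, -x its front. Aluminium block towards the back, upper face 115 mm above the bench, with four tubes in a row along y, 62 mm apart, 50 mm behind the origin. Four coloured keys in a row 65 mm before the origin, 52 mm apart. Which tube and key stands where varies.
- blue_well: The well of the blue-capped tube, a dark flat collar of 42 mm on the block's upper face, fixed to the heater. Origin on the tube's axis at the block's upper face; z up.
- blue_tube (a joint): How far the blue-capped tube (cap 35 mm across, 16 mm high) is pushed in, m. 0.014 is fully home: cap top 17.5 mm above the origin of blue_well, level with the other caps. It starts 11 to 14 mm proud of that (0 to 0.003), slides vertically with about 4 N of friction, stays where left and stops hard when home. Negative: pulled out.
- blue_cap_top (a point): Centre of the top of the blue cap; it moves with the tube.
- red_tube: 50 ml tube with a red ribbed cap, fully home in the heater's block from the start. A bystander: must not be touched. Origin on the tube's axis at the aluminium block's upper face; z up. Its cap top is 17.5 mm above the origin. Cap 35 mm across, 16 mm high.
- yellow_tube: 50 ml tube with a yellow ribbed cap, fully home in the heater's block from the start. A bystander: must not be touched. Origin on the tube's axis at the aluminium block's upper face; z up. Its cap top is 17.5 mm above the origin. Cap 35 mm across, 16 mm high.
- white_tube: 50 ml tube with a white ribbed cap, fully home in the heater's block from the start. A bystander: must not be touched. Origin on the tube's axis at the aluminium block's upper face; z up. Its cap top is 17.5 mm above the origin. Cap 35 mm across, 16 mm high.
- green_key (a joint): The green start key: 0 released, 0.006 m fully down. A spring brings it back up; fully down takes about 4 N.
- green_key_top (a point): Centre of the top of the green key; it moves down with it. Released, it stands 118.5 mm above the bench, lower than the caps.
- green_key_base: The green start key of the heater. Key 24 mm across, in a black housing 40 mm across and 12 mm high. The origin is the centre of the housing's underside, on the control panel.
- red_key (a joint): Another key of the heater, red, 24 mm across, same build and height as the green one: 0 released, 0.006 m fully down. Not to be pressed.
- yellow_key (a joint): Another key of the heater, yellow, 24 mm across, same build and height as the green one: 0 released, 0.006 m fully down. Not to be pressed.
- white_key (a joint): Another key of the heater, white, 24 mm across, same build and height as the green one: 0 released, 0.006 m fully down. Not to be pressed.
- red_key_base: The red key of the heater. Key 24 mm across, in a black housing 40 mm across and 12 mm high. The origin is the centre of the housing's underside, on the control panel.
- yellow_key_base: The yellow key of the heater. Key 24 mm across, in a black housing 40 mm across and 12 mm high. The origin is the centre of the housing's underside, on the control panel.
- white_key_base: The white key of the heater. Key 24 mm across, in a black housing 40 mm across and 12 mm high. The origin is the centre of the housing's underside, on the control panel.
- tip_box: Loose white box 90 by 125 by 60 mm with yellow pipette tips, on the bench left of the heater. Bystander; origin at the centre of its underside.
- reagent_bottle: Loose amber bottle, 56 mm across, 115 mm tall, on the bench right of the heater. Bystander; origin at the centre of its underside.
- microplate: Loose white 96-well plate 86 by 128 by 15 mm, lying behind the heater. Bystander; origin at the centre of its underside.
- pipette: Loose white and blue pipette lying on the bench right of the heater, about 270 mm long, 26 mm wide. Bystander; origin on its underside near its middle.
- petri_dishes: Loose stack of clear dishes, 90 mm across, 30 mm high, behind the heater on its left. Bystander; origin at the centre of its underside.
- marker_pen: Loose black marker pen, 120 mm long, 14 mm thick, lying before the heater. Bystander; origin at the centre of its underside.

How it is judged:
On the way, in this order (a step that is already met when the one before it is completed fails the run):
1. the blue tube is fully home (within 2 mm), green key still up (value of joint blue_tube above 0.012 m and value of joint green_key below 0.003 m), for 0.1 s.
2. the green key is pressed down (4.5 mm or more of 6) (value of joint green_key above 0.0045 m), for 0.05 s.
At the end, for the whole second after the job is handed in: The blue tube is within 2 mm of fully home, all four keys are up again (within 1.5 mm), and the loose things are at rest within 10 mm of where they stood (value of joint blue_tube above 0.012 m and value of joint each of green_key, red_key, yellow_key, white_key below 0.0015 m and distance of each of tip_box, reagent_bottle, microplate, pipette, petri_dishes, marker_pen from where it was at the start of the episode below 0.01 m and linear speed of each of tip_box, reagent_bottle, microplate, pipette, petri_dishes, marker_pen below 0.02 m/s); the robot touches nothing.
It fails at once if the blue tube is pulled out or lifted (joint below -2 mm) instead of pushed (value of joint blue_tube below -0.002 m).
It fails at once if the blue tube or the green key is pushed with more than 40 N (contact force between anything else and blue_well above 40 N or contact force between anything else and green_key_base above 40 N).
It fails at once if the green key is pressed before the blue tube is home (value of joint green_key above 0.003 m and value of joint blue_tube below 0.012 m).
It fails at once if another key is pressed (2 mm), or another tube is touched (more than 2 N) (value of joint any of red_key, yellow_key, white_key above 0.002 m or contact force between anything else and red_tube above 2 N or contact force between anything else and yellow_tube above 2 N or contact force between anything else and white_tube above 2 N).
It fails at once if a loose thing on the bench is moved more than 10 mm (distance of any of tip_box, reagent_bottle, microplate, pipette, petri_dishes, marker_pen from where it was at the start of the episode above 0.01 m).
It also fails if it takes over 38 s, if anything falls off the work surface, if the arm or the gripper's body presses on something with over 40 N, if the wrist force passes 120 N, or if a joint passes its speed limit or range.

## Working session

There is one attempt and no reset: what is moved stays moved. The work goes in short steps, Python scripts to look and compute and a tool call to move; the robot and the scene stay as the last step left them, time stands still between calls to the robot, and variables do not carry over. Pictures are saved under pics/ and viewed, at most 10 in all, crops included, and the job is handed in when it is done.

Besides the shell and the picture viewer there is one more tool, called after "Emit:" as name(argument=value, ...), one argument or row to a line, values as JSON. apply_moves: Moves the arm, as the interface text tells. Its arguments: {"type":"object","properties":{"rows":{"type":"array"},"force":{"type":"number"}},"required":["rows"]}

```bash
mkdir -p pics; python3 - <<'E'
from workcell import env, imaging
import cv2, pickle, numpy as np
s=env.get_state(); print({k:np.round(v,3).tolist() for k,v in s.items()})
d={n:imaging.read_camera(n) for n in("top","side")}
pickle.dump(d,open("cam.pkl","wb"))
for n in d:
    cv2.imwrite(f"pics/{n}1.png",d[n]["color"]); print(n,d[n]["camera_matrix"].round(1).tolist(),d[n]["view"].round(3).tolist())
E
```

```text
{'clock': 0.0, 'joint_pos': [1.125, 0.314, 0.045, 1.304, 0.0, 1.431], 'qvel': [0.001, 0.0, -0.001, -0.0, -0.001, -0.001], 'tau': [-0.001, -48.063, 29.853, 0.019, -0.0, 0.0], 'tcp_pos': [0.173, 0.548, 0.23], 'orientation': [-0.0, 0.152, 0.988, -0.001], 'wrist_force': [0.615, 0.183, -0.589], 'ft_torque': [0.001, -0.025, -0.017], 'grip_force': 0.0, 'finger_gap': 0.085}
top [[562.8, 0.0, 309.1], [0.0, 562.8, 242.5], [0.0, 0.0, 1.0]] [[0.001, -1.0, -0.011, 0.022], [-0.985, 0.001, -0.173, 0.612], [0.173, 0.011, -0.985, 1.1], [0.0, 0.0, 0.0, 1.0]]
side [[462.3, 0.0, 324.7], [0.0, 462.3, 236.5], [0.0, 0.0, 1.0]] [[0.695, -0.719, 0.018, -0.4], [-0.38, -0.389, -0.839, 0.314], [0.611, 0.576, -0.544, 0.482], [0.0, 0.0, 0.0, 1.0]]
```

View pics/top1.png

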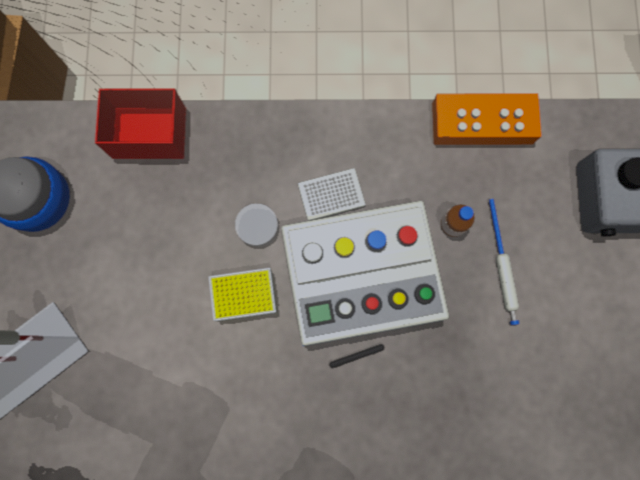

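View pics/side1.png

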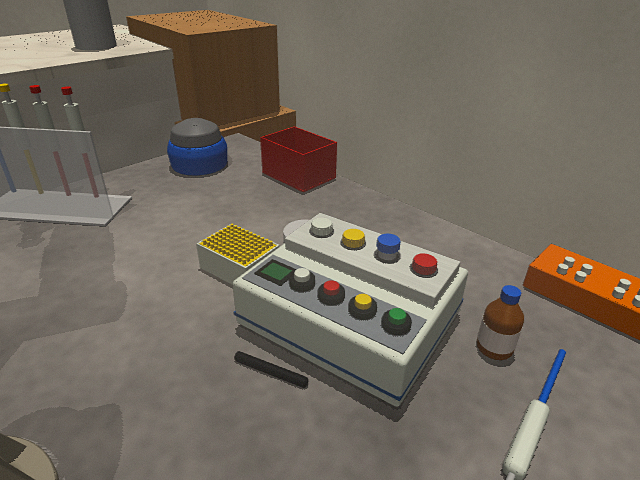

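The top view shows the blue cap at about (376,240), between yellow (344,246) and red (408,235). The green key is at (425,293), the rightmost of the keys. In the side view the blue cap at (388,243) stands proud, and the green key is at (397,316).

```bash
cat > h.py <<'E'
import cv2, numpy as np
HSV={"blue":((105,120,60),(125,255,255)),"green":((50,120,50),(80,255,255)),"yellow":((22,150,100),(35,255,255)),"red":((0,150,90),(8,255,255))}
def blob(im,col,near,r=22):
    m=cv2.inRange(cv2.cvtColor(im,cv2.COLOR_BGR2HSV),*[np.array(v) for v in HSV[col]])
    k=np.zeros_like(m); cv2.circle(k,near,r,255,-1)
    M=cv2.moments(m&k,True); return M["m10"]/M["m00"],M["m01"]/M["m00"],M["m00"]
def ray(c,uv,z):
    V=c["view"];R=V[:3,:3];o=-R.T@V[:3,3]
    d=R.T@np.linalg.solve(c["camera_matrix"],[uv[0],uv[1],1]); return o+d*(z-o[2])/d[2]
E
python3 - <<'E'
import pickle,numpy as np
from h import *
d=pickle.load(open("cam.pkl","rb"))
P={"top":[("blue",(376,240),.145),("yellow",(344,246),.1325),("red",(408,235),.1325),("green",(426,293),.1185),("yellow",(400,298),.1185),("red",(373,303),.1185)],
"side":[("blue",(388,240),.145),("yellow",(353,236),.1325),("red",(425,262),.1325),("green",(398,314),.1185),("yellow",(363,300),.1185),("red",(332,287),.1185)]}
for n in P:
    for c,p,z in P[n]:
        b=blob(d[n]["color"],c,p,16); w=ray(d[n],b,z)
        print(n,c,np.round(b,1),w.round(4), round(float(d[n]["z_map"][int(b[1]),int(b[0])]),3))
        v,u=int(b[1]),int(b[0]); Z=d[n]["z_map"][v,u]; V=d[n]["view"]
        pc=np.linalg.solve(d[n]["camera_matrix"],[u,v,1])*Z; print("   depth pt",(V[:3,:3].T@(pc-V[:3,3])).round(4))
E
```

```text
top blue [376.5 239.5 258. ] [ 0.6018 -0.1058  0.145 ] 1.057
   depth pt [ 0.602  -0.1045  0.1488]
top yellow [344.  246.3 248. ] [ 0.5909 -0.0451  0.1325] 1.07
   depth pt [ 0.5912 -0.0432  0.134 ]
top red [407.5 234.8 238. ] [ 0.6131 -0.1664  0.1325] 1.071
   depth pt [ 0.6139 -0.1649  0.1362]
top green [425.5 293.  124. ] [ 0.5032 -0.1996  0.1185] 1.068
   depth pt [ 0.5032 -0.1986  0.1188]
top yellow [398.7 298.  129. ] [ 0.4937 -0.1486  0.1185] 1.069
   depth pt [ 0.4938 -0.1474  0.1172]
top red [371.8 302.8 115. ] [ 0.4846 -0.0975  0.1185] 1.068
   depth pt [ 0.4863 -0.0961  0.1168]
side blue [388.6 239.9 228. ] [ 0.6022 -0.1066  0.145 ] 0.71
   depth pt [ 0.6023 -0.1054  0.1461]
side yellow [353.2 236.3 254. ] [ 0.586  -0.0496  0.1325] 0.74
   depth pt [ 0.586  -0.0491  0.1329]
side red [424.9 260.3 246. ] [ 0.6129 -0.1676  0.1325] 0.688
   depth pt [ 0.6123 -0.1664  0.1327]
side green [397.  313.4 148. ] [ 0.5028 -0.1996  0.1185] 0.61
   depth pt [ 0.5032 -0.1993  0.1187]
side yellow [362.7 300.5 186. ] [ 0.4904 -0.151   0.1185] 0.631
   depth pt [ 0.4904 -0.1497  0.1186]
side red [330.9 285.1 119. ] [ 0.4836 -0.0977  0.1185] 0.657
   depth pt [ 0.4825 -0.097   0.1189]
```

Emit:
apply_moves(
  rows=[
    {"xyz": [-300,-245,0],"turn": [0,0,-0.48],"grip": 0},
    {"xyz": [-300,-245,0],"turn": [0,0,-0.48],"grip": 0},
    {"xyz": [-300,-245,0],"turn": [0,0,-0.48],"grip": 0},
    {"xyz": [-300,-245,0],"turn": [0,0,-0.48],"grip": 0},
    {"xyz": [-300,-245,0],"turn": [0,0,-0.48],"grip": 0},
    {"xyz": [-300,-245,0],"turn": [0,0,-0.48],"grip": 0},
    {"xyz": [-300,-245,0],"turn": [0,0,-0.48],"grip": 0},
    {"xyz": [-300,-245,0],"turn": [0,0,-0.48],"grip": 0},
    {"xyz": [-300,-245,0],"turn": [0,0,-0.48],"grip": 0},
    {"xyz": [-300,-245,0],"turn": [0,0,-0.48],"grip": 0},
    {"xyz": [-300,-245,0],"turn": [0,0,-0.48],"grip": 0},
    {"xyz": [-300,-245,0],"turn": [0,0,-0.48],"grip": 0},
  ],
)

```text
clock: 1.1
tcp_pos: [0.3859, 0.2232, 0.231]
orientation: [-0.0, -0.085, 0.996, 0.0]
wrist_force: [0.7, 0.1, -0.1]
finger_gap: 0.0001
grip_force: 0.0
```

Emit:
apply_moves(
  rows=[
    {"xyz": [-157,-361,0],"turn": [0,0,0],"grip": 0},
    {"xyz": [-157,-361,0],"turn": [0,0,0],"grip": 0},
    {"xyz": [-157,-361,0],"turn": [0,0,0],"grip": 0},
    {"xyz": [-157,-361,0],"turn": [0,0,0],"grip": 0},
    {"xyz": [-157,-361,0],"turn": [0,0,0],"grip": 0},
    {"xyz": [-157,-361,0],"turn": [0,0,0],"grip": 0},
    {"xyz": [-157,-361,0],"turn": [0,0,0],"grip": 0},
    {"xyz": [-157,-361,0],"turn": [0,0,0],"grip": 0},
    {"xyz": [-157,-361,0],"turn": [0,0,0],"grip": 0},
    {"xyz": [-157,-361,0],"turn": [0,0,0],"grip": 0},
    {"xyz": [-157,-361,50],"turn": [0,0,0],"grip": 0},
    {"xyz": [-157,-361,65],"turn": [0,0,0],"grip": 0},
  ],
)

```text
clock: 2.1
tcp_pos: [0.6037, -0.1039, 0.164]
orientation: [0.0, -0.087, 0.996, 0.0]
wrist_force: [-2.0, 0.6, -0.7]
finger_gap: -0.0001
grip_force: 0.0
```

```bash
python3 - <<'E'
from workcell import env, imaging
import cv2,numpy as np
s=env.get_state(); print({k:np.round(s[k],4).tolist() for k in("clock","tcp_pos","wrist_force","orientation","joint_pos")})
a=imaging.read_camera("top")["color"][170:350,260:480];b=imaging.read_camera("side")["color"][130:350,240:480]
cv2.imwrite("pics/m2.png",np.hstack([cv2.resize(a,(400,400)),cv2.resize(b,(400,400))]))
E
```

```text
{'clock': 2.1, 'tcp_pos': [0.6037, -0.1039, 0.164], 'wrist_force': [-1.9644, 0.6002, -0.7394], 'orientation': [0.0001, -0.0868, 0.9962, 0.0002], 'joint_pos': [-0.3016, 0.4112, 0.0225, 1.182, 0.0005, -0.4755]}
```

View pics/m2.png

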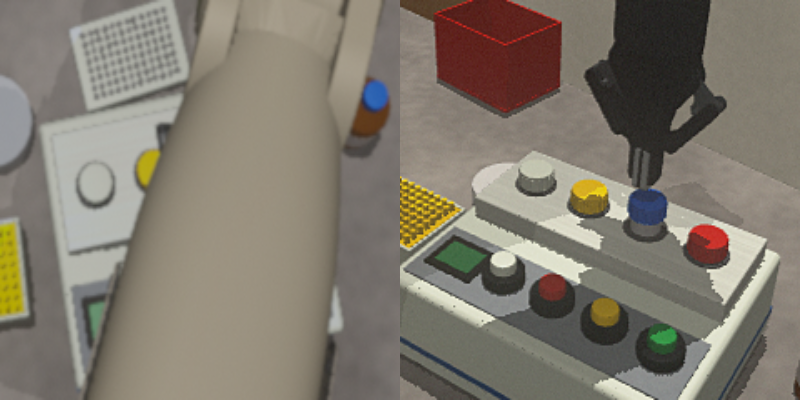

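The right half (side view) shows the closed fingertips at (643,180), directly above the blue cap at (647,205) and well clear of the yellow and red caps. The arm hides the caps in the top view. Next I'll lower slowly.

Emit:
apply_moves(
  rows=[
    {"xyz": [0,0,4],"turn": [0,0,0],"grip": 0},
    {"xyz": [0,0,8],"turn": [0,0,0],"grip": 0},
    {"xyz": [0,0,11],"turn": [0,0,0],"grip": 0},
    {"xyz": [0,0,13],"turn": [0,0,0],"grip": 0},
    {"xyz": [0,0,15],"turn": [0,0,0],"grip": 0},
    {"xyz": [0,0,17],"turn": [0,0,0],"grip": 0},
    {"xyz": [0,0,19],"turn": [0,0,0],"grip": 0},
    {"xyz": [0,0,20.5],"turn": [0,0,0],"grip": 0},
    {"xyz": [0,0,22],"turn": [0,0,0],"grip": 0},
    {"xyz": [0,0,23],"turn": [0,0,0],"grip": 0},
    {"xyz": [0,0,24],"turn": [0,0,0],"grip": 0},
    {"xyz": [0,0,25],"turn": [0,0,0],"grip": 0},
  ],
)

```text
clock: 3.2
tcp_pos: [0.6027, -0.104, 0.1416]
orientation: [0.0, -0.087, 0.996, -0.0]
wrist_force: [-1.4, 1.3, 3.9]
finger_gap: 0.0002
grip_force: 1.8
```

Emit:
apply_moves(
  rows=[
    {"xyz": [0,0,1],"turn": [0,0,0],"grip": 0},
    {"xyz": [0,0,2],"turn": [0,0,0],"grip": 0},
    {"xyz": [0,0,3],"turn": [0,0,0],"grip": 0},
    {"xyz": [0,0,4],"turn": [0,0,0],"grip": 0},
    {"xyz": [0,0,5],"turn": [0,0,0],"grip": 0},
    {"xyz": [0,0,5.5],"turn": [0,0,0],"grip": 0},
    {"xyz": [0,0,6],"turn": [0,0,0],"grip": 0},
    {"xyz": [0,0,6.5],"turn": [0,0,0],"grip": 0},
    {"xyz": [0,0,6.5],"turn": [0,0,0],"grip": 0},
  ],
)

```text
clock: 3.95
tcp_pos: [0.6027, -0.1039, 0.1347]
orientation: [0.0, -0.087, 0.996, 0.0]
wrist_force: [-0.3, -1.6, 3.0]
finger_gap: -0.0001
grip_force: 1.2
```

Half-millimetre steps now, watching for the stop.

Emit:
apply_moves(
  rows=[
    {"xyz": [0,0,0.5],"turn": [0,0,0],"grip": 0},
    {"xyz": [0,0,1],"turn": [0,0,0],"grip": 0},
    {"xyz": [0,0,1.5],"turn": [0,0,0],"grip": 0},
    {"xyz": [0,0,1.5],"turn": [0,0,0],"grip": 0},
  ],
)

```text
clock: 4.28
tcp_pos: [0.6027, -0.1039, 0.1332]
orientation: [0.0, -0.087, 0.996, 0.0]
wrist_force: [-1.3, 0.7, 3.3]
finger_gap: 0.0002
grip_force: 1.4
```

Emit:
apply_moves(
  rows=[
    {"xyz": [0,0,0.3],"turn": [0,0,0],"grip": 0},
    {"xyz": [0,0,0.6],"turn": [0,0,0],"grip": 0},
    {"xyz": [0,0,0.9],"turn": [0,0,0],"grip": 0},
    {"xyz": [0,0,0.9],"turn": [0,0,0],"grip": 0},
  ],
)

```text
clock: 4.62
tcp_pos: [0.6027, -0.104, 0.1326]
orientation: [0.0, -0.087, 0.996, -0.0]
wrist_force: [-0.7, -0.0, 4.3]
finger_gap: 0.0001
grip_force: 2.2
```

Emit:
apply_moves(
  rows=[
    {"xyz": [0,0,0.3],"turn": [0,0,0],"grip": 0},
    {"xyz": [0,0,0.6],"turn": [0,0,0],"grip": 0},
    {"xyz": [0,0,0.6],"turn": [0,0,0],"grip": 0},
  ],
)

```text
clock: 4.87
tcp_pos: [0.6027, -0.1039, 0.1325]
orientation: [0.0, -0.087, 0.996, -0.0]
wrist_force: [-2.4, 0.3, 7.5]
finger_gap: -0.0
grip_force: 3.8
```

The tube has stopped: 0.1325 m and the force is rising. I'll lift and move over the green key.

Emit:
apply_moves(
  rows=[
    {"xyz": [0,0,-20],"turn": [0,0,0],"grip": 0},
    {"xyz": [0,0,-40],"turn": [0,0,0],"grip": 0},
    {"xyz": [0,0,-40],"turn": [0,0,0],"grip": 0},
    {"xyz": [30,-20,-40],"turn": [0,0,0],"grip": 0},
    {"xyz": [60,-40,-40],"turn": [0,0,0],"grip": 0},
    {"xyz": [90,-60,-40],"turn": [0,0,0],"grip": 0},
    {"xyz": [115,-77,-40],"turn": [0,0,0],"grip": 0},
    {"xyz": [115,-77,-40],"turn": [0,0,0],"grip": 0},
    {"xyz": [115,-77,-25],"turn": [0,0,0],"grip": 0},
    {"xyz": [115,-77,-15],"turn": [0,0,0],"grip": 0},
    {"xyz": [115,-77,-10],"turn": [0,0,0],"grip": 0},
    {"xyz": [115,-77,-10],"turn": [0,0,0],"grip": 0},
  ],
)

```text
clock: 5.87
tcp_pos: [0.5018, -0.1986, 0.1396]
orientation: [-0.002, -0.087, 0.996, 0.001]
wrist_force: [0.3, -0.3, 0.4]
finger_gap: -0.0
grip_force: 0.0
```

```bash
python3 - <<'E'
from workcell import env, imaging
import cv2,numpy as np
from h import *
c=imaging.read_camera("side");print(env.get_state()["tcp_pos"])
b=blob(c["color"],"blue",(388,247),18);print(b,ray(c,b,.1325))
cv2.imwrite("pics/m3.png",cv2.resize(c["color"][170:350,260:500],(800,600)))
E
```

```text
[ 0.50230521 -0.19882571  0.14052103]Traceback (most recent call last):
  File "<stdin>", line 5, in <module>
  File "h.py", line 6, in blob
    M=cv2.moments(m&k,True); return M["m10"]/M["m00"],M["m01"]/M["m00"],M["m00"]
                                    ~~~~~~~~^~~~~~~~~
ZeroDivisionError: float division by zero
```

```bash
python3 - <<'E'
from workcell import imaging
import cv2
c=imaging.read_camera("side")
cv2.imwrite("pics/m3.png",cv2.resize(c["color"][170:350,260:500],(800,600)))
E
```

```text
(no output)
```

View pics/m3.png

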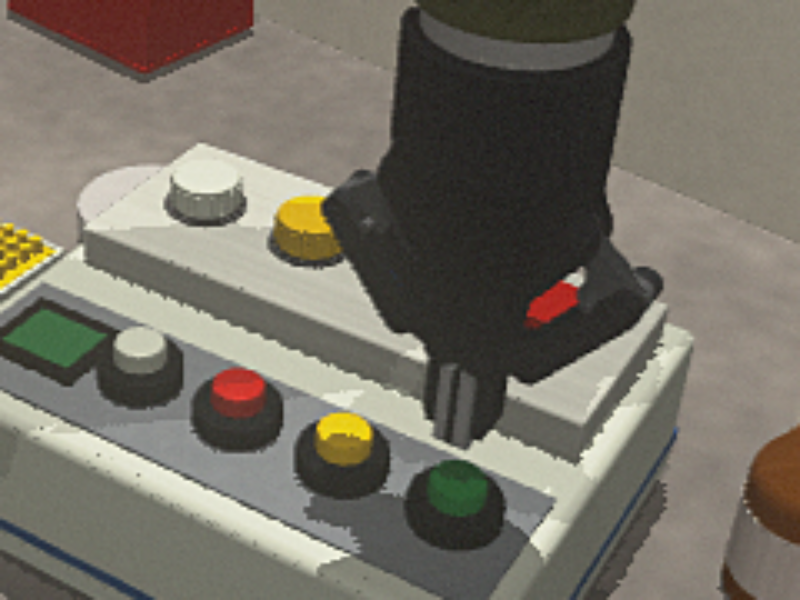

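The fingertips at (455,440) are centred over the green key at (457,480), with no other key beneath them. Now I'll press slowly.

Emit:
apply_moves(
  rows=[
    {"xyz": [0,0,7],"turn": [0,0,0],"grip": 0},
    {"xyz": [0,0,14],"turn": [0,0,0],"grip": 0},
    {"xyz": [0,0,18],"turn": [0,0,0],"grip": 0},
    {"xyz": [0,0,20],"turn": [0,0,0],"grip": 0},
    {"xyz": [0,0,22],"turn": [0,0,0],"grip": 0},
    {"xyz": [0,0,23.5],"turn": [0,0,0],"grip": 0},
    {"xyz": [0,0,25],"turn": [0,0,0],"grip": 0},
    {"xyz": [0,0,26],"turn": [0,0,0],"grip": 0},
    {"xyz": [0,0,27],"turn": [0,0,0],"grip": 0},
    {"xyz": [0,0,27.5],"turn": [0,0,0],"grip": 0},
    {"xyz": [0,0,27.5],"turn": [0,0,0],"grip": 0},
  ],
)

```text
clock: 6.88
tcp_pos: [0.5027, -0.1996, 0.1144]
orientation: [0.0, -0.087, 0.996, 0.0]
wrist_force: [-1.5, 1.3, 2.6]
finger_gap: -0.0002
grip_force: 1.5
```

Emit:
apply_moves(
  rows=[
    {"xyz": [0,0,0.5],"turn": [0,0,0],"grip": 0},
    {"xyz": [0,0,1],"turn": [0,0,0],"grip": 0},
    {"xyz": [0,0,1.5],"turn": [0,0,0],"grip": 0},
    {"xyz": [0,0,2],"turn": [0,0,0],"grip": 0},
    {"xyz": [0,0,2.3],"turn": [0,0,0],"grip": 0},
    {"xyz": [0,0,2.3],"turn": [0,0,0],"grip": 0},
  ],
)

```text
clock: 7.38
tcp_pos: [0.5027, -0.1996, 0.1125]
orientation: [0.0, -0.087, 0.996, -0.0]
wrist_force: [-2.5, 2.1, 6.7]
finger_gap: 0.0
grip_force: 3.4
```

Emit:
apply_moves(
  rows=[
    {"xyz": [0,0,0.4],"turn": [0,0,0],"grip": 0},
    {"xyz": [0,0,0.7],"turn": [0,0,0],"grip": 0},
    {"xyz": [0,0,0.7],"turn": [0,0,0],"grip": 0},
  ],
)

```text
clock: 7.63
tcp_pos: [0.5028, -0.1997, 0.1124]
orientation: [0.0, -0.087, 0.996, -0.0]
wrist_force: [-3.9, 2.5, 12.0]
finger_gap: -0.0002
grip_force: 5.4
```

The key is at its stop. I'll withdraw straight up and then move back and aside so both targets are visible.

Emit:
apply_moves(
  rows=[
    {"xyz": [0,0,-5],"turn": [0,0,0],"grip": 0},
    {"xyz": [0,0,-15],"turn": [0,0,0],"grip": 0},
    {"xyz": [0,0,-40],"turn": [0,0,0],"grip": 0},
    {"xyz": [0,0,-80],"turn": [0,0,0],"grip": 0},
    {"xyz": [0,0,-120],"turn": [0,0,0],"grip": 0},
    {"xyz": [0,40,-120],"turn": [0,0,0],"grip": 0},
    {"xyz": [0,80,-120],"turn": [0,0,0],"grip": 0},
    {"xyz": [0,120,-120],"turn": [0,0,0],"grip": 0},
    {"xyz": [0,160,-120],"turn": [0,0,0],"grip": 0},
    {"xyz": [0,200,-120],"turn": [0,0,0],"grip": 0},
    {"xyz": [0,240,-120],"turn": [0,0,0],"grip": 0},
    {"xyz": [0,280,-120],"turn": [0,0,0],"grip": 0},
  ],
)

```text
clock: 8.63
tcp_pos: [0.454, 0.0776, 0.2319]
orientation: [0.001, -0.087, 0.996, -0.0]
wrist_force: [0.3, 0.5, 0.1]
finger_gap: -0.0001
grip_force: 0.0
```

Emit:
apply_moves(
  rows=[
    {"xyz": [0,40,0],"turn": [0,0,0],"grip": 0},
    {"xyz": [0,80,0],"turn": [0,0,0],"grip": 0},
    {"xyz": [0,120,0],"turn": [0,0,0],"grip": 0},
    {"xyz": [0,120,0],"turn": [0,0,0],"grip": 0},
    {"xyz": [0,120,0],"turn": [0,0,0],"grip": 0},
    {"xyz": [0,120,0],"turn": [0,0,0],"grip": 0},
  ],
)

```text
clock: 9.13
tcp_pos: [0.4336, 0.1944, 0.2315]
orientation: [0.0, -0.088, 0.996, -0.0]
wrist_force: [0.1, 0.4, -0.2]
finger_gap: 0.0002
grip_force: 0.0
```

```bash
python3 - <<'E'
from workcell import env, imaging
import cv2,pickle,numpy as np
from h import *
t=imaging.read_camera("top");c=imaging.read_camera("side");print(env.get_state()["tcp_pos"],env.get_state()["wrist_force"])
cv2.imwrite("pics/m4.png",np.hstack([cv2.resize(x["color"],(400,300)) for x in(t,c)]))
for n,x in(("top",t),("side",c)):
  for col,p in(("blue",(376,241) if n=="top" else (388,247)),("green",(426,293) if n=="top" else (398,314))):
    b=blob(x["color"],col,p,18); w=x["z_map"][int(b[1]),int(b[0])]; V=x["view"]
    print(n,col,np.round(b,1),(V[:3,:3].T@(np.linalg.solve(x["camera_matrix"],[int(b[0]),int(b[1]),1])*w-V[:3,3])).round(4))
E
```

```text
[0.43384635 0.19326976 0.23137656] [-0.84545533 -0.6694595  -1.49450119]
top blue [375.6 240.6 260. ] [ 0.6031 -0.1044  0.1319]
top green [425.5 293.  121. ] [ 0.5032 -0.1986  0.1188]
side blue [387.8 246.8 220. ] [ 0.6012 -0.1056  0.1337]
side green [397.  313.3 148. ] [ 0.5033 -0.1992  0.1186]
```

View pics/m4.png

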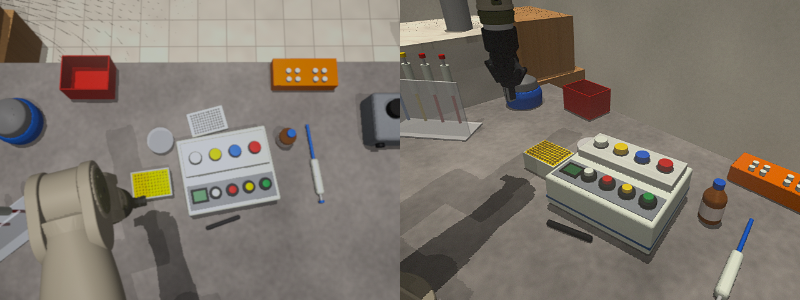

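The blue cap, at (642,157) in the side half, is now level with the other caps (top at about 0.1325 m). The green key at (650,198) is back up at 0.1187 m. The loose things are where they were, and the arm is clear.

```bash
python3 -c "
from workcell import ticket; print(ticket.hand_in())"
```

```text
the job is handed in; nothing more can be done
None
```

I pushed the blue tube fully home, pressed the green key to its stop and saw it come back up, then withdrew the arm clear and handed the job in; the hand-in returned no verdict.

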